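# Lengthen an easel leg by one hole

## Task

An aluminium easel leg is held by its upper tube in the rubber-jawed clamp on the bench. Press in the spring button on top and draw the leg out, away from the clamp, by one hole, until the button pops up through that next hole; then let go. Feel your way: the tube sits in soft jaws, so press only as hard as needed, do not tug at a locked leg, and leave the jar, can, cup and brush where they are.

Things in the scene. Friction and masses are not known exactly. Their poses are not given: they have to be found in the camera images.
- clamp: Fixed grey steel bench clamp: base 130 x 75 x 14 mm, two jaws 96 mm high (84 mm over both, 60 mm long in y), screw with cross bar on its +x side. Origin: centre of the base's underside, on the bench. Its y axis runs level along the easel leg, out of the clamp to the leg's rubber foot; z is up. The tube's axis lies above that y axis within 1 mm, nominally 75 mm over the bench.
- button_nominal (a point): Nominal tip of the spring button, 165 mm along the clamp's y and 96.5 mm over the bench. How the tube sits in the jaws differs at each start: the real button and leg are up to 7 mm higher or lower and up to 4 mm farther or nearer along y, so find the height by touch. A steel 12 mm domed button, standing 6.5 mm proud of the leg's flat top; it stays with the upper tube.
- leg_nominal (a point): Nominal point on the leg's axis, 250 mm along the clamp's y, 75 mm over the bench: a place to grip the leg by its sides. The leg: plain square aluminium tube 30 x 30 mm, wall 2 mm, top 90 and underside 60 mm over the bench (all within 7 mm), from y = 85 to 290 mm at the start, then a 36 mm square rubber foot to y = 315 mm.
- leg (a joint): How far the leg is drawn out along the clamp's +y, in m: about 0 at the start, button in the middle of three 15 mm holes along its top (at y = 115, 165, 215 mm; they move with the leg); +0.050 with the button in the next hole, the one nearest the clamp: the goal. Slides with under 1 N of friction, does not turn. The button has 1.5 mm play in a hole either way.
- button (a joint): How far the button is pushed down, in m: 0 popped up, 0.0065 flush with the leg's top, 0.0085 hidden under its wall (so from 10 mm out to the next hole). Spring: 3 to 4 N. Once flush, some 7 N along +y on the leg rides the hole's edge over the dome. A shut fingertip pressing on the button (14 to 18 N in all) bears on the leg round the hole too and can drag it by friction.
- tube_down (a joint): How far the tube, with leg and button, is pressed down into the soft jaws, in m: about 0 at rest, 1 mm for each 4 N, springing back. More than 5.5 mm (22 N) down or up is too rough.
- tube_along (a joint): How far the upper tube is pulled along in the soft jaws, in m, positive along the clamp's +y: 0 at rest, 1 mm for each 4 N, springing back. More than 5 mm (20 N) either way is too rough.
- paint_jar: Bystander: closed glass jar, 64 mm across, 85 mm tall; origin at the centre of its underside.
- paint_can: Bystander: closed steel can, 72 mm across, 95 mm tall; origin at the centre of its underside.
- water_cup: Bystander: white cup, 72 mm across, 80 mm tall; origin at the centre of its underside.
- brush: Bystander: brush 200 mm long lying on the bench, along its own x axis; origin near its middle, at bench height.

How it is judged:
By the outcome, as a careful person would: the job done as asked, in the order asked, and still so for the second after the job is handed in, with the robot touching nothing.
It also fails if it takes over 51 s, if anything falls off the work surface, if the arm or the gripper's body presses on something with over 40 N, if the wrist force passes 120 N, or if a joint passes its speed limit or range.

## Robot

A 6-joint arm with a two-finger parallel gripper is mounted at the origin on the work surface. World frame = base frame: x ahead of the robot, y to its left, z up, the work surface at z = 0. Lengths are in m, angles in rad, forces in N, time in s.
With the tool pointing down it reaches from about 0.25 to 0.775 m from the base axis. Payload 4 kg.
Tool frame: the origin (TCP) lies on the centre line of the jaws, within the pads' length; the fingertips stand 22 mm ahead of it and the grasp point (between the pads) lies 3 mm ahead of it; z points along the fingers, y is the direction in which the jaws open and shut (so a half turn about z gives the same grasp; the last joint's range is limited). The gripper opens to 94 mm and grips with 3 to 60 N. Pads are 16 mm wide; open, the fingers measure 119 mm over their backs; the gripper's body (75 mm by 177 mm) begins 78 mm behind the grasp point.
Start: joints at [-1.207, 0.087, 1.371, -0, 1.684, -0.103], TCP at [0.248, -0.491, 0.228] pointing down, gripper open.
Joint ranges: [-3.1, 3.1], [-0.76, 2.03], [0.27, 2.55], [-1.08, 4.22], [0.17, 2.65], [-2.57, 2.57]. Speed limits (rad/s): [2.79, 2.79, 3.14, 3.14, 3.14, 3.14].

## Interface

Orientations are given as [roll, pitch, yaw] about the fixed x, y, z axes, in that order (R = Rz(yaw) Ry(pitch) Rx(roll)).
In Python, from bench import robot gives the robot as it stands. The module is installed in compiled form; this text tells all that it offers.
- The arm moves only by the shell command python3 -m inch 'ROWS'. ROWS is JSON, a list of rows, each an object with "linear": the shift along the world's x, y, z scaled (see below), a list of three; "twist": the turn about the world's z scaled (see below); "gripper": the opening, from 0 (shut) to 1 (fully open). In form: [{"linear": [x, y, z], "twist": twist, "gripper": gripper}, ...]. A call has 1 to 10 rows; each row is the pose to reach, as a shift and turn from the pose commanded when the call began; what a row does not reach only later rows make up. The controller multiplies each number of a shift by 0.1 m and each number of a turn by 60 degrees. A row lasts 1/12 s, in which the tool goes at most 41.7 mm and 7.16 degrees, less where a joint would pass 70% of its speed; a pose out of reach is approached as far as the arm can. A call with a number of a shift or a turn outside -1 to 1 is refused whole. A call with a gripper value outside its range is refused whole. The fingers move at their own pace and stop on an object; the grip force is fixed at half the most. Time passes only in rows, so rows that repeat a pose let the fingers close. It gives the time, the measured TCP pose, the force and the opening at its end, in the units of the state.
- robot.get_obs(): the state, without advancing time (a new reading comes with each control period).
- robot.snapshot(name): name is "scene" or "top" or "wrist"; returns a dict with "image" (400x640x3 uint8, red, green, blue), "depth" (400x640 float32, m along the optical axis (not along the pixel's ray), 0 where there is no reading), "mtx" (3x3 intrinsics, pixels), "rvec" (rotation vector, rad) and "tvec" (3), from world to camera coordinates, as OpenCV has them; the wrist camera has in their place "hand_eye" (4x4, takes a point from camera to tool coordinates, whose origin is the TCP and whose axes are the flange's). Camera axes: x right, y down, z forward; pixel columns grow to the right and rows downward; lengths in m; the calibration is good to about 2 mm. A picture is of the moment at which its call begins: read the wrist's pose just before it.
- robot.close_job(): hands the job in, once; it reports no verdict.
The state is a dict: "time": time; "joint_positions": joint angles; "qvel": joint speeds; "joint_torque": joint torques, N m; "tool_pos": TCP position; "ee_rot": TCP orientation; "wrist_force": force on the tool from outside, world axes, zero at the start; "wrist_torque": the same for the moment, N m; "width": finger opening in m.
Only numpy, scipy, OpenCV 4.12 (cv2) and the standard library are available. Lean on these libraries where they do the work, as an engineer would, in place of code of your own. Each camera call takes 0.05 s, during which the arm holds its last target.

## Working session

There is one attempt and no reset: what is moved stays moved. The work goes in short steps, Python scripts to look and compute and a shell command to move; the robot and the scene stay as the last step left them, time stands still between calls to the robot, and variables do not carry over. Pictures are saved under pics/ and viewed, and the job is handed in when it is done.

```bash
mkdir -p pics; python3 - <<'E'
from bench import robot
import cv2,numpy as np
o=robot.get_obs();print({k:np.round(v,3).tolist() for k,v in o.items()})
for n in("scene","top"):
    s=robot.snapshot(n);cv2.imwrite(f"pics/{n}0.png",s["image"][:,:,::-1]);np.savez(f"{n}0.npz",**s)
    R=cv2.Rodrigues(np.array(s["rvec"]))[0];print(n,-R.T@np.array(s["tvec"]).ravel(),s["mtx"])
E
```

```text
{'time': 0.0, 'joint_positions': [-1.207, 0.088, 1.372, -0.0, 1.684, -0.103], 'qvel': [0.0, 0.001, -0.001, 0.001, 0.001, -0.001], 'joint_torque': [0.0, -34.018, -30.243, 0.072, 0.033, -0.0], 'tool_pos': [0.247, -0.491, 0.226], 'ee_rot': [-3.139, -0.0, 0.467], 'wrist_force': [0.104, 0.259, -0.229], 'wrist_torque': [-0.02, -0.004, -0.028], 'width': 0.094}
scene [1.34294978 0.35856295 0.96086715] [[452.83383143   0.         322.95641368]
 [  0.         452.83383143 203.03024084]
 [  0.           0.           1.        ]]
top [0.6135165  0.04791342 0.94954492] [[424.92784664   0.         320.03331115]
 [  0.         424.92784664 202.15520685]
 [  0.           0.           1.        ]]
```

```bash
ls .
```

```text
pics
scene0.npz
top0.npz
```

View pics/scene0.png

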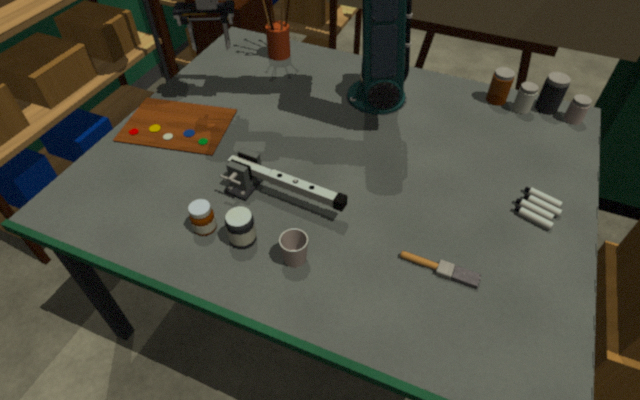

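View pics/top0.png

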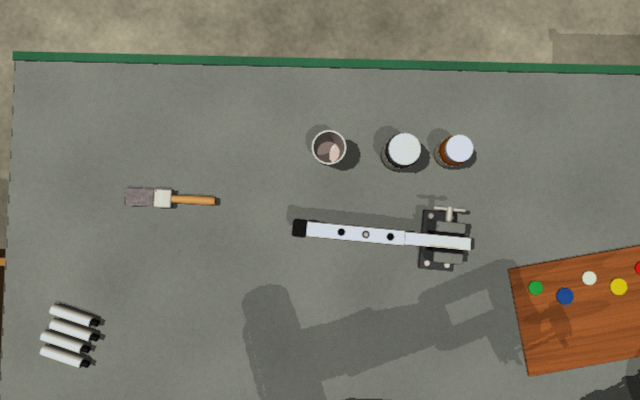

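The top view shows the leg running from its foot at about (299,228) to the clamp at about (445,240). The button is at (365,234), with holes at (341,232) and (390,237). The cup, can and jar stand at row 150, off the leg.

```bash
cat > h.py <<'E'
import numpy as np,cv2
def ray(s,u,v,z):
    R=cv2.Rodrigues(np.array(s["rvec"]))[0];t=np.array(s["tvec"]).ravel()
    c=-R.T@t; d=R.T@np.linalg.inv(s["mtx"])@np.array([u,v,1.])
    return c+d*(z-c[2])/d[2]
def dep(s,u,v):
    R=cv2.Rodrigues(np.array(s["rvec"]))[0];t=np.array(s["tvec"]).ravel()
    p=np.linalg.inv(s["mtx"])@np.array([u,v,1.])*s["depth"][int(v),int(u)]
    return R.T@(p-t)
E
python3 - <<'E'
from h import *
s=dict(np.load("top0.npz"))
g=s["image"][205:280,285:485]
cv2.imwrite("pics/crop0.png",cv2.resize(g[:,:,::-1],None,fx=4,fy=4,interpolation=cv2.INTER_CUBIC))
for u,v in[(365,234),(341,232),(390,237),(299,228),(320,230),(378,235.5),(329,148),(404,150),(200,200)]:
    print(u,v,ray(s,u,v,.09).round(4),dep(s,u,v).round(4))
# leg top mask by depth+brightness
H=[];
P=np.array([[dep(s,u,v) for u in range(285,480)] for v in range(205,280)])
im=s["image"][205:280,285:480].astype(int)
m=(im.min(2)>170)&(P[:,:,2]>.07)&(P[:,:,2]<.105)
for a,b in((310,400),):
    mm=m.copy();mm[:,:a-285]=0;mm[:,b-285:]=0
    vs,us=np.nonzero(mm)
    pts=np.array([ray(s,u+285,v+205,.09) for u,v in zip(us,vs)])
    vx,vy,x0,y0=cv2.fitLine(pts[:,:2].astype(np.float32),cv2.DIST_L2,0,.01,.01).ravel()
    print("axis",vx,vy,x0,y0,np.degrees(np.arctan2(vy,vx)),len(us),"z med",np.median(P[mm][:,2]))
    d=(pts[:,0]-x0)*-vy+(pts[:,1]-y0)*vx;print(d.min(),d.max())
E
```

```text
365 234 [ 0.5777 -0.0456  0.09  ] [ 0.5777 -0.0455  0.0904]
341 232 [0.5806 0.003  0.09  ] [0.5805 0.0028 0.0874]
390 237 [ 0.5727 -0.0962  0.09  ] [ 0.5725 -0.0967  0.0866]
299 228 [0.5869 0.088  0.09  ] [0.5867 0.0881 0.086 ]
320 230 [0.5838 0.0455 0.09  ] [0.5836 0.0455 0.0852]
378 235.5 [ 0.5752 -0.0719  0.09  ] [ 0.5751 -0.0723  0.0871]
329 148 [0.7505 0.0308 0.09  ] [0.7642 0.0291 0.0036]
404 150 [ 0.7497 -0.1217  0.09  ] [ 0.7492 -0.121   0.0936]
200 200 [0.6391 0.2895 0.09  ] [0.6412 0.3094 0.019 ]
axis 0.07514297 0.9971728 0.5789137 -0.021237127 85.69056 1107 z med 0.08481572124579223
-0.014472097614100055 0.014173224648424028
```

View pics/crop0.png

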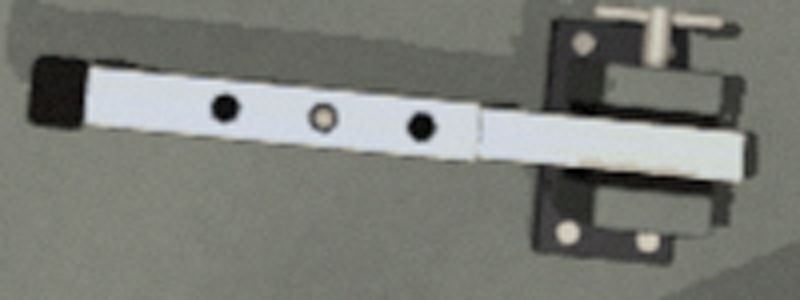

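```bash
for i in 1; do python3 -m inch '[{"linear":[0.33,0.44,0],"twist":0.1,"gripper":0},{"linear":[0.66,0.89,0],"twist":0.2,"gripper":0},{"linear":[0.66,0.89,0],"twist":0.2,"gripper":0}]'; done
python3 -m inch '[{"linear":[0.33,0.44,0],"twist":0.1,"gripper":0},{"linear":[0.66,0.89,0],"twist":0.2,"gripper":0},{"linear":[0.66,0.89,0],"twist":0.2,"gripper":0}]'
python3 -m inch '[{"linear":[0.33,0.44,0],"twist":0.1,"gripper":0},{"linear":[0.66,0.89,0],"twist":0.2,"gripper":0},{"linear":[0.66,0.89,0],"twist":0.2,"gripper":0}]'
python3 -m inch '[{"linear":[0.33,0.44,0],"twist":0.1,"gripper":0},{"linear":[0.66,0.89,0],"twist":0.2,"gripper":0},{"linear":[0.66,0.89,0],"twist":0.2,"gripper":0}]'
python3 - <<'E'
from h import *
s=dict(np.load("top0.npz"))
im=s["image"].astype(int).min(2)
for n,(u0,u1,v0,v1) in {"h1":(335,347,226,239),"btn":(359,372,228,241),"h2":(384,397,230,243)}.items():
    w=np.clip(190-im[v0:v1,u0:u1],0,None).astype(float); w[w<40]=0
    vs,us=np.mgrid[v0:v1,u0:u1];u=(w*us).sum()/w.sum();v=(w*vs).sum()/w.sum()
    print(n,u,v,ray(s,u,v,.087).round(4))
E
```

```text
time: 0.35
tool_pos: [0.3145, -0.3999, 0.2268]
ee_rot: [-3.14, -0.002, 0.68]
wrist_force: [0.6, -0.4, 1.0]
width: 0.0777
time: 0.6
tool_pos: [0.3808, -0.3102, 0.2271]
ee_rot: [-3.141, -0.001, 0.891]
wrist_force: [-0.3, 0.7, -0.9]
width: 0.0575
time: 0.85
tool_pos: [0.4467, -0.2211, 0.227]
ee_rot: [-3.141, -0.001, 1.101]
wrist_force: [-0.1, -0.8, -0.2]
width: 0.0369
time: 1.1
tool_pos: [0.5127, -0.132, 0.2269]
ee_rot: [-3.141, -0.001, 1.31]
wrist_force: [0.2, -0.2, -0.2]
width: 0.0174
h1 340.8655737704918 231.61065573770492 [0.5813 0.0031 0.087 ]
btn 365.256625727214 233.82676147382028 [ 0.5779 -0.0464  0.087 ]
h2 389.91749758764877 236.31971695078803 [ 0.5739 -0.0965  0.087 ]
```

```bash
python3 -m inch '[{"linear":[0.32,0.43,0],"twist":0.09,"gripper":0},{"linear":[0.646,0.855,-0.2],"twist":0.177,"gripper":0},{"linear":[0.646,0.855,-0.7],"twist":0.177,"gripper":0},{"linear":[0.646,0.855,-0.7],"twist":0.177,"gripper":0},{"linear":[0.646,0.855,-0.7],"twist":0.177,"gripper":0}]'
python3 - <<'E'
from bench import robot
from h import *
o=robot.get_obs();print({k:np.round(v,4).tolist() for k,v in o.items()})
for n in("top","wrist"):
    s=robot.snapshot(n);np.savez(f"{n}1.npz",**s);cv2.imwrite(f"pics/{n}1.png",s["image"][:,:,::-1])
print(s["hand_eye"],s["mtx"])
E
```

```text
time: 1.52
tool_pos: [0.5735, -0.047, 0.1505]
ee_rot: [-3.129, -0.002, 1.493]
wrist_force: [-0.6, -0.3, 0.0]
width: 0.0002
{'time': 1.5167, 'joint_positions': [-0.1806, 0.1792, 1.421, 0.0005, 1.5538, -0.1029], 'qvel': [-0.0433, -0.0502, -0.0575, -0.0243, 0.0626, -0.0202], 'joint_torque': [0.838, -40.2906, -32.5659, 0.202, -0.4261, 0.1121], 'tool_pos': [0.5735, -0.047, 0.1505], 'ee_rot': [-3.1293, -0.0018, 1.4931], 'wrist_force': [-0.5789, -0.2685, 0.0468], 'wrist_torque': [-0.0246, -0.0666, -0.0382], 'width': 0.0002}
[[ 1.02823939e-03 -9.69236566e-01 -2.46128872e-01  7.03830267e-02]
 [ 9.99999471e-01  9.89910378e-04  2.79453251e-04  3.49022046e-04]
 [-2.72107844e-05 -2.46129029e-01  9.69237071e-01 -1.57568740e-01]
 [ 0.00000000e+00  0.00000000e+00  0.00000000e+00  1.00000000e+00]] [[359.02002907   0.         309.84920052]
 [  0.         359.02002907 206.80913238]
 [  0.           0.           1.        ]]
```

View pics/wrist1.png

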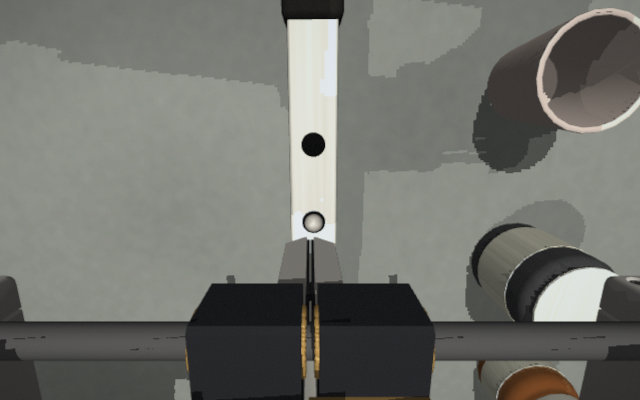

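The wrist view has the leg vertical, the button at (314,222), the next hole at (313,145), and the shut fingertips at about (310,240). I'll compute the button's position from here.

```bash
cat >> h.py <<'E'
from scipy.spatial.transform import Rotation
def wray(s,o,u,v,z):
    T=np.eye(4);T[:3,:3]=Rotation.from_euler("xyz",o["ee_rot"]).as_matrix();T[:3,3]=o["tool_pos"]
    M=T@s["hand_eye"];K=np.linalg.inv(s["mtx"])
    d=M[:3,:3]@K@np.array([u,v,1.]);c=M[:3,3]
    q=s["depth"][int(round(v)),int(round(u))]
    return (c+d*(z-c[2])/d[2]).round(4),(c+d*q).round(4)
E
python3 - <<'E'
from bench import robot
from h import *
o=robot.get_obs();print(o["tool_pos"],o["ee_rot"],o["time"])
s=robot.snapshot("wrist");np.savez("wrist2.npz",**s)
for u,v in((314,222),(313,145),(313,185),(292,185),(335,185),(313,100)):print(u,v,*wray(s,o,u,v,.087))
E
```

```text
[ 0.5753843  -0.04952692  0.15647915] [-3.13859964e+00  1.25079715e-04  1.49057952e+00] 1.6167
314 222 [ 0.5785 -0.0474  0.087 ] [ 0.5786 -0.0461  0.0912]
313 145 [0.5817 0.0027 0.087 ] [0.5817 0.0027 0.0862]
313 185 [ 0.5798 -0.0226  0.087 ] [ 0.5798 -0.0229  0.0854]
292 185 [ 0.5663 -0.0215  0.087 ] [ 0.5662 -0.0219  0.0854]
335 185 [ 0.5939 -0.0237  0.087 ] [ 0.5984 -0.0406  0.0006]
313 100 [0.5838 0.0296 0.087 ] [0.5838 0.0297 0.0857]
```

```bash
python3 -m inch '[{"linear":[0.025,0.033,-0.2],"twist":0,"gripper":0},{"linear":[0.025,0.033,-0.36],"twist":0,"gripper":0},{"linear":[0.025,0.033,-0.36],"twist":0,"gripper":0},{"linear":[0.025,0.033,-0.36],"twist":0,"gripper":0},{"linear":[0.025,0.033,-0.36],"twist":0,"gripper":0}]'
python3 -m inch '[{"linear":[0,0,-0.02],"twist":0,"gripper":0},{"linear":[0,0,-0.04],"twist":0,"gripper":0},{"linear":[0,0,-0.04],"twist":0,"gripper":0}]'
python3 -m inch '[{"linear":[0,0,-0.01],"twist":0,"gripper":0},{"linear":[0,0,-0.02],"twist":0,"gripper":0},{"linear":[0,0,-0.02],"twist":0,"gripper":0}]'
```

```text
time: 2.08
tool_pos: [0.5796, -0.0474, 0.1241]
ee_rot: [3.138, 0.0, 1.489]
wrist_force: [-0.3, -1.1, 0.1]
width: 0.0004
time: 2.33
tool_pos: [0.5788, -0.0466, 0.1181]
ee_rot: [3.141, 0.0, 1.49]
wrist_force: [-0.2, -0.5, 0.3]
width: 0.0003
time: 2.58
tool_pos: [0.5785, -0.0463, 0.1153]
ee_rot: [-3.141, -0.0, 1.49]
wrist_force: [0.0, 0.3, -0.1]
width: 0.0002
```

```bash
for i in 1; do python3 -m inch '[{"linear":[0,0,-0.01],"twist":0,"gripper":0},{"linear":[0,0,-0.01],"twist":0,"gripper":0},{"linear":[0,0,-0.01],"twist":0,"gripper":0}]'; done
python3 -m inch '[{"linear":[0,0,-0.01],"twist":0,"gripper":0},{"linear":[0,0,-0.01],"twist":0,"gripper":0},{"linear":[0,0,-0.01],"twist":0,"gripper":0}]'
python3 -m inch '[{"linear":[0,0,-0.01],"twist":0,"gripper":0},{"linear":[0,0,-0.01],"twist":0,"gripper":0},{"linear":[0,0,-0.01],"twist":0,"gripper":0}]'
python3 -m inch '[{"linear":[0,0,-0.01],"twist":0,"gripper":0},{"linear":[0,0,-0.01],"twist":0,"gripper":0},{"linear":[0,0,-0.01],"twist":0,"gripper":0}]'
```

```text
time: 2.83
tool_pos: [0.5786, -0.0463, 0.1143]
ee_rot: [-3.141, -0.0, 1.49]
wrist_force: [-0.4, -0.6, 1.1]
width: 0.0
time: 3.08
tool_pos: [0.5786, -0.0464, 0.1134]
ee_rot: [-3.142, -0.0, 1.49]
wrist_force: [0.4, 0.1, 0.0]
width: 0.0001
time: 3.33
tool_pos: [0.5786, -0.0464, 0.1124]
ee_rot: [-3.142, -0.0, 1.49]
wrist_force: [0.2, -0.6, -0.5]
width: 0.0005
time: 3.58
tool_pos: [0.5786, -0.0464, 0.1114]
ee_rot: [-3.142, 0.0, 1.49]
wrist_force: [-0.4, -0.1, -0.1]
width: 0.0005
```

```bash

python3 -m inch '[{"linear":[0,0,-0.01],"twist":0,"gripper":0},{"linear":[0,0,-0.01],"twist":0,"gripper":0},{"linear":[0,0,-0.01],"twist":0,"gripper":0}]'|grep -E "pos|force"
python3 -m inch '[{"linear":[0,0,-0.01],"twist":0,"gripper":0},{"linear":[0,0,-0.01],"twist":0,"gripper":0},{"linear":[0,0,-0.01],"twist":0,"gripper":0}]'|grep -E "pos|force"
python3 -m inch '[{"linear":[0,0,-0.01],"twist":0,"gripper":0},{"linear":[0,0,-0.01],"twist":0,"gripper":0},{"linear":[0,0,-0.01],"twist":0,"gripper":0}]'|grep -E "pos|force"
```

```text
tool_pos: [0.5786, -0.0464, 0.1105]
wrist_force: [0.5, -0.3, -0.1]
tool_pos: [0.5787, -0.0464, 0.1096]
wrist_force: [-0.7, -0.1, 0.4]
tool_pos: [0.5787, -0.0464, 0.1087]
wrist_force: [-1.0, 0.2, 1.4]
```

```bash

python3 - <<'E'
from bench import robot
from h import *
for n in("wrist","scene"):
    s=robot.snapshot(n);np.savez(f"{n}3.npz",**s)
    g=s["image"][:,:,::-1]
    if n=="scene": g=cv2.resize(g[120:240,200:380],None,fx=4,fy=4)
    cv2.imwrite(f"pics/{n}3.png",g)
print([robot.get_obs()["wrist_force"].round(2)])
E
```

```text
[array([-0.66,  0.96,  1.63])]
```

View pics/wrist3.png

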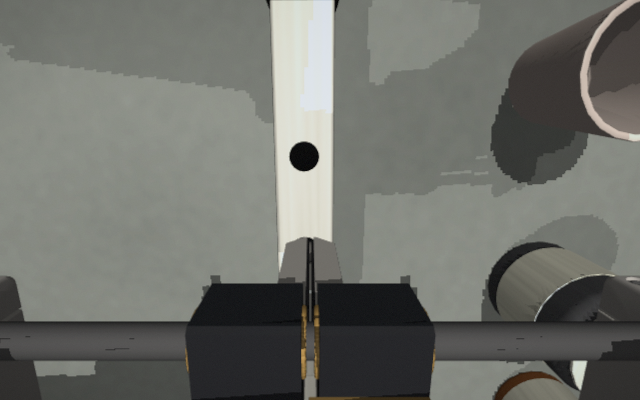

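View pics/scene3.png

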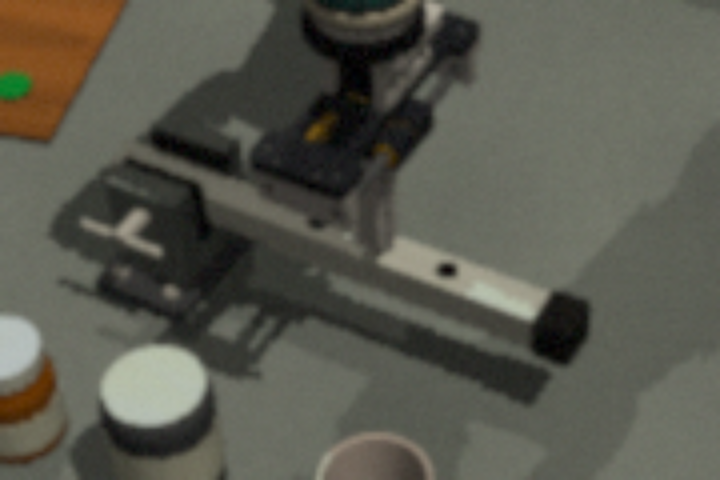

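The fingertip stands over the button, about 1.5 mm to +x of the leg's axis (the leg is centred near column 305, the finger near 310). The force is just starting to rise. I'll shift a little in x and go on down.

```bash

python3 -m inch '[{"linear":[-0.015,0,0],"twist":0,"gripper":0},{"linear":[-0.015,0,-0.01],"twist":0,"gripper":0},{"linear":[-0.015,0,-0.01],"twist":0,"gripper":0}]'|grep -E "pos|force"
python3 -m inch '[{"linear":[0,0,-0.01],"twist":0,"gripper":0},{"linear":[0,0,-0.01],"twist":0,"gripper":0},{"linear":[0,0,-0.01],"twist":0,"gripper":0}]'|grep -E "pos|force"
python3 -m inch '[{"linear":[0,0,-0.01],"twist":0,"gripper":0},{"linear":[0,0,-0.01],"twist":0,"gripper":0},{"linear":[0,0,-0.01],"twist":0,"gripper":0}]'|grep -E "pos|force"
```

```text
tool_pos: [0.5774, -0.0463, 0.1077]
wrist_force: [2.2, 0.4, 1.8]
tool_pos: [0.5774, -0.0463, 0.1068]
wrist_force: [0.5, 0.8, 3.4]
tool_pos: [0.5773, -0.0464, 0.1056]
wrist_force: [0.1, 0.6, 2.7]
```

```bash

python3 -m inch '[{"linear":[0,0,-0.01],"twist":0,"gripper":0},{"linear":[0,0,-0.01],"twist":0,"gripper":0},{"linear":[0,0,-0.01],"twist":0,"gripper":0}]'|grep -E "pos|force"
python3 -m inch '[{"linear":[0,0,-0.01],"twist":0,"gripper":0},{"linear":[0,0,-0.01],"twist":0,"gripper":0},{"linear":[0,0,-0.01],"twist":0,"gripper":0}]'|grep -E "pos|force"
python3 -m inch '[{"linear":[0,0,-0.01],"twist":0,"gripper":0},{"linear":[0,0,-0.01],"twist":0,"gripper":0},{"linear":[0,0,-0.01],"twist":0,"gripper":0}]'|grep -E "pos|force"
```

```text
tool_pos: [0.5772, -0.0464, 0.1045]
wrist_force: [1.3, 0.4, 3.7]
tool_pos: [0.5772, -0.0464, 0.1035]
wrist_force: [1.5, 1.3, 3.4]
tool_pos: [0.5771, -0.0464, 0.1025]
wrist_force: [1.4, 1.3, 3.9]
```

```bash

python3 -m inch '[{"linear":[0,0,-0.01],"twist":0,"gripper":0},{"linear":[0,0,-0.01],"twist":0,"gripper":0},{"linear":[0,0,-0.01],"twist":0,"gripper":0}]'|grep -E "pos|force"
python3 -m inch '[{"linear":[0,0,-0.01],"twist":0,"gripper":0},{"linear":[0,0,-0.01],"twist":0,"gripper":0},{"linear":[0,0,-0.01],"twist":0,"gripper":0}]'|grep -E "pos|force"
```

```text
tool_pos: [0.5771, -0.0464, 0.1015]
wrist_force: [1.1, -0.6, 3.5]
tool_pos: [0.5771, -0.0464, 0.1005]
wrist_force: [1.6, 0.9, 3.8]
```

```bash

python3 -m inch '[{"linear":[0,0,-0.01],"twist":0,"gripper":0},{"linear":[0,0,-0.01],"twist":0,"gripper":0},{"linear":[0,0,-0.01],"twist":0,"gripper":0}]'|grep -E "pos|force"
python3 -m inch '[{"linear":[0,0,-0.01],"twist":0,"gripper":0},{"linear":[0,0,-0.01],"twist":0,"gripper":0},{"linear":[0,0,-0.01],"twist":0,"gripper":0}]'|grep -E "pos|force"
```

```text
tool_pos: [0.5772, -0.0464, 0.0996]
wrist_force: [0.7, 0.2, 4.3]
tool_pos: [0.5772, -0.0464, 0.0987]
wrist_force: [1.7, -0.1, 5.0]
```

```bash

python3 -m inch '[{"linear":[0,0,-0.01],"twist":0,"gripper":0},{"linear":[0,0,-0.01],"twist":0,"gripper":0},{"linear":[0,0,-0.01],"twist":0,"gripper":0}]'|grep -E "pos|force"
python3 -m inch '[{"linear":[0,0,-0.01],"twist":0,"gripper":0},{"linear":[0,0,-0.01],"twist":0,"gripper":0},{"linear":[0,0,-0.01],"twist":0,"gripper":0}]'|grep -E "pos|force"
```

```text
tool_pos: [0.5774, -0.0464, 0.0979]
wrist_force: [0.8, 0.8, 6.6]
tool_pos: [0.5775, -0.0464, 0.0972]
wrist_force: [1.8, 0.1, 6.4]
```

```bash

python3 -m inch '[{"linear":[0,0,-0.01],"twist":0,"gripper":0},{"linear":[0,0,-0.01],"twist":0,"gripper":0},{"linear":[0,0,-0.01],"twist":0,"gripper":0},{"linear":[0,0,-0.01],"twist":0,"gripper":0}]'|grep -E "pos|force"
python3 -m inch '[{"linear":[0,0,-0.01],"twist":0,"gripper":0},{"linear":[0,0,-0.01],"twist":0,"gripper":0},{"linear":[0,0,-0.01],"twist":0,"gripper":0},{"linear":[0,0,-0.01],"twist":0,"gripper":0}]'|grep -E "pos|force"
```

```text
tool_pos: [0.5776, -0.0464, 0.0964]
wrist_force: [0.5, 0.9, 7.2]
tool_pos: [0.5777, -0.0464, 0.0957]
wrist_force: [1.1, 0.2, 7.9]
```

```bash

python3 - <<'E'
from bench import robot
from h import *
a=[]
for n in("wrist","scene","top"):
    a.append(robot.get_obs()["wrist_force"].round(2))
    s=robot.snapshot(n);np.savez(f"{n}4.npz",**s)
    g=s["image"][:,:,::-1]
    if n=="scene": g=cv2.resize(g[120:240,200:380],None,fx=4,fy=4)
    cv2.imwrite(f"pics/{n}4.png",g)
o=robot.get_obs();print(a,o["wrist_force"],o["wrist_torque"],o["tool_pos"],o["ee_rot"])
E
```

```text
[array([1.12, 0.17, 7.88]), array([0.85, 0.68, 6.96]), array([ 1.51, -0.74,  6.87])] [0.20233656 0.3836305  6.53537326] [ 0.05423904 -0.19483513 -0.00152514] [ 0.57765793 -0.04643094  0.09571844] [3.13969194e+00 1.13170767e-04 1.48990089e+00]
```

View pics/wrist4.png

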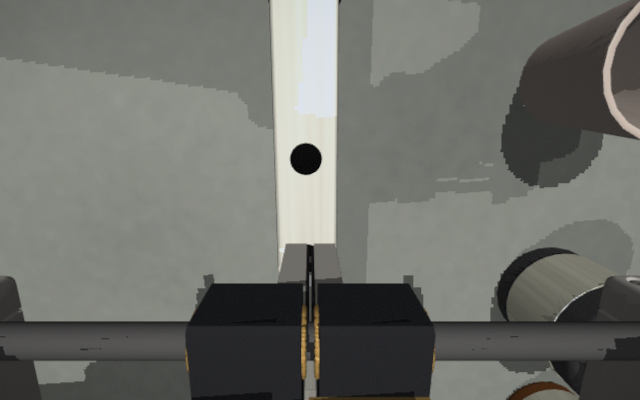

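View pics/scene4.png

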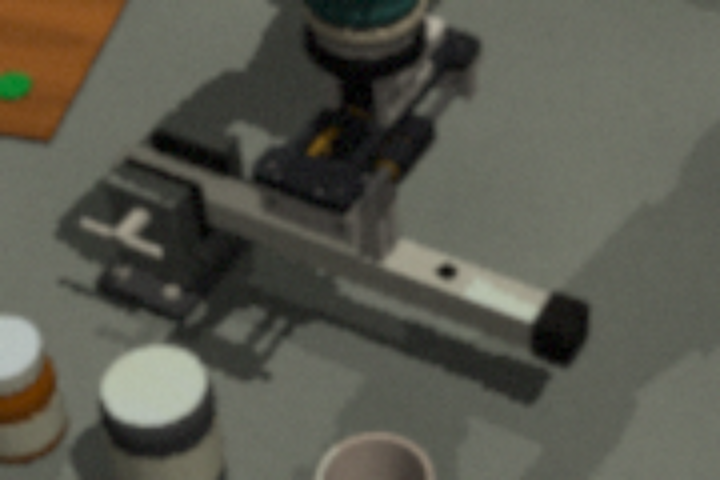

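```bash

python3 - <<'E'
from bench import robot
from h import *
o=robot.get_obs()
w1=dict(np.load("wrist2.npz"));w4=dict(np.load("wrist4.npz"));t0=dict(np.load("top0.npz"));t4=dict(np.load("top4.npz"))
for v in (100,130,200,225,235,240,243,246,250,260,270):print(v,[wray(w4,o,u,v,.087)[1].tolist() for u in(285,297,303,318,328)])
P0=np.array([dep(t0,u,v) for v in range(229,236) for u in range(312,336)]);P4=np.array([dep(t4,u,v) for v in range(229,236) for u in range(312,336)])
print(np.median(P0[:,2]),np.median(P4[:,2]))
# bench reference
for t in(t0,t4):print(np.median([dep(t,u,v)[2] for v in range(180,200) for u in range(250,280)]))
print(np.median([wray(w4,o,u,v,0)[1][2] for v in range(100,200) for u in range(100,200)]))
print([np.median([dep(t4,u,v)[2] for v in range(y-2,y+3) for u in range(x-3,x+3)]) for x,y in((404,150),(457,150),(299,228))])
E
```

```text
100 [[0.5731, 0.0314, 0.0844], [0.5785, 0.031, 0.084], [0.5812, 0.0308, 0.0837], [0.588, 0.0303, 0.0835], [0.5924, 0.0299, 0.0843]]
130 [[0.5718, 0.0182, 0.0845], [0.5773, 0.0178, 0.0842], [0.5801, 0.0176, 0.0842], [0.587, 0.0169, 0.0825], [0.5916, 0.0166, 0.0841]]
200 [[0.5685, -0.015, 0.083], [0.5744, -0.0152, 0.0841], [0.5773, -0.0154, 0.0843], [0.5845, -0.016, 0.0843], [0.5893, -0.0164, 0.0843]]
225 [[0.5674, -0.0273, 0.0843], [0.5732, -0.028, 0.0835], [0.5762, -0.0281, 0.0841], [0.5836, -0.0288, 0.0835], [0.5885, -0.0294, 0.083]]
235 [[0.5668, -0.0327, 0.0835], [0.5728, -0.0329, 0.0843], [0.5757, -0.0336, 0.0831], [0.5832, -0.034, 0.0836], [0.5881, -0.0344, 0.0835]]
240 [[0.5667, -0.0347, 0.0854], [0.5725, -0.0358, 0.0836], [0.5755, -0.036, 0.0838], [0.583, -0.0364, 0.0843], [0.5879, -0.0369, 0.084]]
243 [[0.5665, -0.0365, 0.0846], [0.5723, -0.0378, 0.0825], [0.5754, -0.0376, 0.0836], [0.5829, -0.0379, 0.0845], [0.5878, -0.0384, 0.0842]]
246 [[0.5668, -0.0365, 0.0888], [0.5726, -0.0371, 0.0885], [0.5755, -0.0376, 0.0879], [0.5828, -0.038, 0.0884], [0.5876, -0.0386, 0.088]]
250 [[0.5671, -0.0366, 0.0942], [0.5727, -0.0375, 0.0931], [0.5756, -0.037, 0.0948], [0.5826, -0.0379, 0.0941], [0.5874, -0.0387, 0.0929]]
260 [[0.5679, -0.0366, 0.1064], [0.5732, -0.0371, 0.1062], [0.5757, -0.0376, 0.1056], [0.5823, -0.0378, 0.1063], [0.5834, 0.0237, 0.2533]]
270 [[0.5685, -0.0371, 0.1158], [0.5735, -0.0374, 0.1162], [0.5759, -0.0378, 0.1156], [0.5821, -0.0379, 0.1165], [0.5862, -0.0383, 0.1164]]
0.08464044609717679 0.08312478832882646
-0.0007216291452778956
-0.0006363849474877389
0.0003
[np.float64(0.0950231677412919), np.float64(0.08467970318176665), np.float64(0.08560341835862967)]
```

```bash

python3 - <<'E'
from h import *
w=dict(np.load("wrist2.npz"));o=dict(tool_pos=[ 0.5753843,-0.04952692,0.15647915],ee_rot=[-3.1386,.000125,1.49058])
for v in (234,237,239,240,241,243,246,250,260):print(v,[wray(w,o,u,v,.087)[1].tolist() for u in(290,303,318)])
w=dict(np.load("wrist3.npz"));o=dict(tool_pos=[ 0.5787,-.0464,.1087],ee_rot=[-3.1416,0,1.49])
for v in (225,230,235,237,239,240,241,243,246,250,260):print(v,[wray(w,o,u,v,.087)[1].tolist() for u in(290,303,318)])
E
```

```text
234 [[0.5618, -0.055, 0.0854], [0.5705, -0.0554, 0.086], [0.5805, -0.0561, 0.0863]]
237 [[0.5617, -0.0568, 0.0863], [0.5729, -0.0404, 0.1362], [0.5804, -0.0585, 0.0856]]
239 [[0.5615, -0.0584, 0.0856], [0.5729, -0.0405, 0.139], [0.5806, -0.0407, 0.1401]]
240 [[0.5615, -0.0591, 0.0856], [0.573, -0.0402, 0.1413], [0.5806, -0.0409, 0.1409]]
241 [[0.5665, -0.0398, 0.1426], [0.573, -0.0404, 0.1423], [0.5806, -0.0409, 0.1427]]
243 [[0.5665, -0.0403, 0.1441], [0.573, -0.0407, 0.1445], [0.5805, -0.0411, 0.1448]]
246 [[0.5669, -0.0399, 0.1494], [0.5732, -0.0404, 0.1496], [0.5804, -0.0414, 0.1484]]
250 [[0.5672, -0.0398, 0.1551], [0.5733, -0.0402, 0.1554], [0.5803, -0.0411, 0.1544]]
260 [[0.5678, -0.0401, 0.1666], [0.5735, -0.0408, 0.1662], [0.5801, -0.0409, 0.1671]]
225 [[0.5698, -0.0313, 0.0847], [0.5767, -0.0316, 0.0856], [0.5846, -0.0323, 0.0851]]
230 [[0.5696, -0.034, 0.0848], [0.5765, -0.0342, 0.0859], [0.5844, -0.0349, 0.0857]]
235 [[0.5693, -0.0367, 0.085], [0.5762, -0.0372, 0.0852], [0.5842, -0.0375, 0.0863]]
237 [[0.5692, -0.0378, 0.0851], [0.5762, -0.0378, 0.0868], [0.5841, -0.0389, 0.0853]]
239 [[0.5692, -0.0386, 0.086], [0.5763, -0.0376, 0.0904], [0.584, -0.0381, 0.0908]]
240 [[0.5691, -0.0394, 0.0853], [0.5764, -0.0372, 0.0933], [0.584, -0.0383, 0.0918]]
241 [[0.5697, -0.0373, 0.093], [0.5764, -0.0374, 0.094], [0.5839, -0.038, 0.094]]
243 [[0.57, -0.0367, 0.0976], [0.5764, -0.0374, 0.0972], [0.5839, -0.0378, 0.0975]]
246 [[0.5702, -0.0368, 0.1015], [0.5765, -0.0373, 0.1015], [0.5838, -0.0381, 0.1011]]
250 [[0.5704, -0.0371, 0.1063], [0.5766, -0.0371, 0.1076], [0.5837, -0.0381, 0.1065]]
260 [[0.5711, -0.037, 0.1188], [0.5769, -0.037, 0.1198], [0.5834, -0.0377, 0.1196]]
```

```bash

python3 -m inch '[{"linear":[0,0,-0.01],"twist":0,"gripper":0},{"linear":[0,0,-0.01],"twist":0,"gripper":0},{"linear":[0,0,-0.01],"twist":0,"gripper":0},{"linear":[0,0,-0.01],"twist":0,"gripper":0}]'|grep -E "pos|force|wid"
python3 -m inch '[{"linear":[0,0,-0.01],"twist":0,"gripper":0},{"linear":[0,0,-0.01],"twist":0,"gripper":0},{"linear":[0,0,-0.01],"twist":0,"gripper":0},{"linear":[0,0,-0.01],"twist":0,"gripper":0}]'|grep -E "pos|force|wid"
python3 - <<'E'
from bench import robot
from h import *
for n in("top","wrist"):
    s=robot.snapshot(n);np.savez(f"{n}5.npz",**s)
t=dict(np.load("top5.npz"))
print(np.median([dep(t,u,v)[2] for v in range(229,236) for u in range(312,336)]))
print([(o["tool_pos"],o["wrist_force"],o["joint_positions"]) for o in [robot.get_obs()]])
E
```

```text
tool_pos: [0.5778, -0.0464, 0.0949]
wrist_force: [0.9, -0.2, 9.5]
width: 0.0004
tool_pos: [0.5779, -0.0465, 0.0942]
wrist_force: [0.3, 1.4, 8.9]
width: 0.0
0.08266710463185492
[(array([ 0.57790533, -0.04643776,  0.09422586]), array([0.29843347, 1.18315583, 8.56242036]), array([-1.78004208e-01,  2.13096733e-01,  1.49588223e+00,  7.12778742e-05,
        1.42995624e+00, -9.71776163e-02]))]
```

```bash

python3 -m inch '[{"linear":[0,0,-0.01],"twist":0,"gripper":0},{"linear":[0,0,-0.02],"twist":0,"gripper":0},{"linear":[0,0,-0.02],"twist":0,"gripper":0},{"linear":[0,0,-0.02],"twist":0,"gripper":0}]'|grep -E "pos|force"
python3 -m inch '[{"linear":[0,0,-0.01],"twist":0,"gripper":0},{"linear":[0,0,-0.02],"twist":0,"gripper":0},{"linear":[0,0,-0.02],"twist":0,"gripper":0},{"linear":[0,0,-0.02],"twist":0,"gripper":0}]'|grep -E "pos|force"
```

```text
tool_pos: [0.5781, -0.0465, 0.0926]
wrist_force: [0.6, 0.3, 10.6]
tool_pos: [0.5783, -0.0465, 0.0911]
wrist_force: [0.4, 0.7, 11.4]
```

```bash

python3 -m inch '[{"linear":[0,0,-0.01],"twist":0,"gripper":0},{"linear":[0,0,-0.02],"twist":0,"gripper":0},{"linear":[0,0,-0.02],"twist":0,"gripper":0},{"linear":[0,0,-0.02],"twist":0,"gripper":0}]'|grep -E "pos|force"
python3 -m inch '[{"linear":[0,0,-0.01],"twist":0,"gripper":0},{"linear":[0,0,-0.01],"twist":0,"gripper":0},{"linear":[0,0,-0.01],"twist":0,"gripper":0},{"linear":[0,0,-0.01],"twist":0,"gripper":0}]'|grep -E "pos|force"
python3 - <<'E'
from bench import robot
from h import *
for n in("top","scene"):
    s=robot.snapshot(n);np.savez(f"{n}6.npz",**s)
g=cv2.resize(s["image"][120:240,200:380,::-1],None,fx=4,fy=4,interpolation=cv2.INTER_CUBIC);cv2.imwrite("pics/scene6.png",g)
t=dict(np.load("top6.npz"))
print(np.median([dep(t,u,v)[2] for v in range(229,236) for u in range(312,336)]))
print([(o["time"],o["tool_pos"],o["wrist_force"]) for o in [robot.get_obs()]])
E
```

```text
tool_pos: [0.5785, -0.0465, 0.0896]
wrist_force: [-0.0, 0.7, 12.4]
tool_pos: [0.5786, -0.0465, 0.0889]
wrist_force: [-0.5, 0.7, 14.1]
0.08165061919606484
[(10.45, array([ 0.57861836, -0.04653948,  0.08888082]), array([-0.30727059,  0.50999917, 13.98571358]))]
```

View pics/scene6.png

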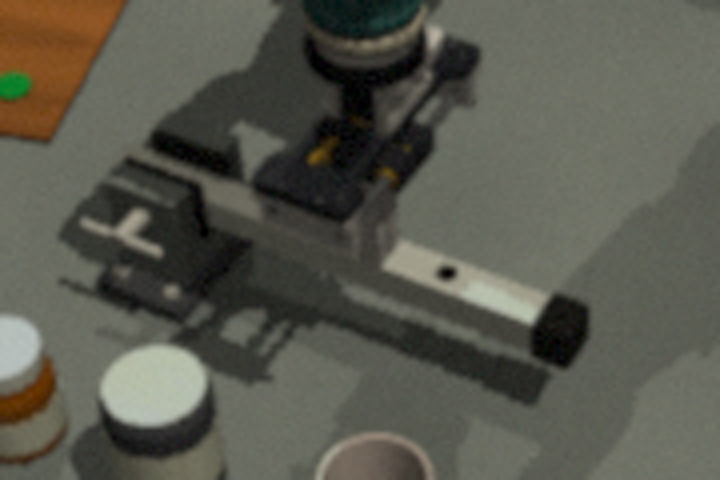

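The leg is down 3 mm at about 14 N, which matches 4 N/mm. Now I'll drag along +y in small steps.

```bash

python3 -m inch '[{"linear":[0.001,0.015,-0.01],"twist":0,"gripper":0},{"linear":[0.002,0.03,-0.01],"twist":0,"gripper":0},{"linear":[0.002,0.03,-0.01],"twist":0,"gripper":0}]'|grep -E "pos|force"
python3 -m inch '[{"linear":[0.001,0.015,0],"twist":0,"gripper":0},{"linear":[0.002,0.03,0],"twist":0,"gripper":0},{"linear":[0.002,0.03,0],"twist":0,"gripper":0}]'|grep -E "pos|force"
```

```text
tool_pos: [0.5789, -0.0445, 0.0881]
wrist_force: [-1.2, -0.9, 15.7]
tool_pos: [0.5791, -0.0421, 0.0881]
wrist_force: [-1.2, -1.9, 14.4]
```

```bash

python3 -m inch '[{"linear":[0.002,0.02,0],"twist":0,"gripper":0},{"linear":[0.003,0.04,0],"twist":0,"gripper":0},{"linear":[0.003,0.04,0],"twist":0,"gripper":0}]'|grep -E "pos|force"
python3 -m inch '[{"linear":[0.002,0.02,0],"twist":0,"gripper":0},{"linear":[0.003,0.04,0],"twist":0,"gripper":0},{"linear":[0.003,0.04,0],"twist":0,"gripper":0}]'|grep -E "pos|force"
python3 - <<'E'
from bench import robot
from h import *
o=robot.get_obs();print(o["tool_pos"],o["wrist_force"])
for n in("top","wrist"):
    s=robot.snapshot(n);np.savez(f"{n}7.npz",**s);cv2.imwrite(f"pics/{n}7.png",s["image"][:,:,::-1])
    im=s["image"].astype(int).min(2)
    if n=="top":
        for k in("top6.npz","top7.npz"):
            im=np.load(k)["image"].astype(int).min(2)
            w=np.clip(130-im[226:239,330:350],0,None).astype(float);vs,us=np.mgrid[226:239,330:350]
            print((w*us).sum()/w.sum(),(w*vs).sum()/w.sum())
E
```

```text
tool_pos: [0.5793, -0.0379, 0.088]
wrist_force: [-1.0, -0.4, 13.3]
tool_pos: [0.5795, -0.033, 0.0877]
wrist_force: [-0.4, -0.8, 14.2]
[ 0.57953222 -0.03300884  0.08768102] [-0.43075563 -0.79691041 14.17032638]
344.42658618753507 232.33941605839416
340.8527726675427 231.8761629434954
```

View pics/wrist7.png

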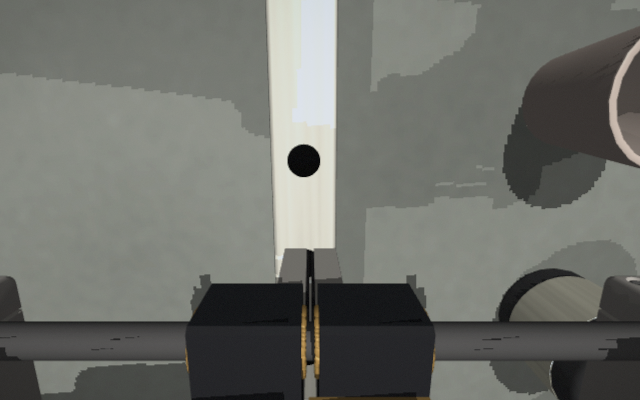

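The hole keeps its place relative to the fingers (304,160), and the side force has dropped to about 1 N. The leg looks to have slid some 13 mm with the finger. I'll check the hole's world position.

```bash

python3 - <<'E'
from h import *
for k in("top0.npz","top6.npz","top7.npz"):
    t=dict(np.load(k));im=t["image"]
    m=((im.max(2)<70)*255).astype(np.uint8);m[:222]=0;m[245:]=0;m[:,:310]=0;m[:,400:]=0
    n,l,st,c=cv2.connectedComponentsWithStats(m)
    for i in range(1,n):
        if 15<st[i,4]<400: print(k,st[i],c[i].round(1),ray(t,*c[i],.085).round(4))
    # foot end edge
    row=t["image"][229,285:320].astype(int).min(1);print(row)
E
```

```text
top0.npz [338 229   6   6  29] [340.7 231.4] [0.5816 0.0033 0.085 ]
top0.npz [387 234   6   6  30] [389.8 236.3] [ 0.5738 -0.0966  0.085 ]
[119 116 117 119 119 120 103  57  22  16  22  21  23  19  22  18  17  21
  22  21  16 144 207 206 206 208 207 210 209 208 211 207 208 206 208]
top6.npz [345 222  13  23 154] [350.5 232.5] [ 0.5798 -0.0166  0.085 ]
top6.npz [366 222   8  23  69] [369.3 232.5] [ 0.5806 -0.0547  0.085 ]
top6.npz [379 222  21   6  67] [391.3 223.5] [ 0.5999 -0.0992  0.085 ]
top6.npz [338 229   6   6  29] [340.7 231.4] [0.5816 0.0033 0.085 ]
[109 108 110 105 107 108 105  73  23  23  20  19  17  15  18  17  19  17
  22  23  15 119 190 204 204 205 219 225 222 223 223 224 222 221 221]
top7.npz [332 222  14  23 150] [338. 232.] [0.5803 0.0088 0.085 ]
top7.npz [354 222   7  23  72] [356.8 232.2] [ 0.5807 -0.0294  0.085 ]
top7.npz [369 222  31   7 110] [387.4 223.7] [ 0.5993 -0.0913  0.085 ]
[ 83  28  19  19  20  17  22  18  20  16  23  16  24  21  65 161 205 206
 205 204 207 205 206 217 222 223 222 225 224 223 224 223 222 224 222]
```

```bash

python3 -m inch '[{"linear":[0,0,0.03],"twist":0,"gripper":0},{"linear":[-0.005,0,0.07],"twist":0,"gripper":0},{"linear":[-0.005,0,0.07],"twist":0,"gripper":0}]'|grep -E "pos|force"
python3 -m inch '[{"linear":[0.002,0.03,0],"twist":0,"gripper":0},{"linear":[0.005,0.07,0],"twist":0,"gripper":0},{"linear":[0.008,0.1,0],"twist":0,"gripper":0},{"linear":[0.008,0.1,0],"twist":0,"gripper":0}]'|grep -E "pos|force"
python3 - <<'E'
from h import *
from bench import robot
t=robot.snapshot("top");row=t["image"][229,265:320].astype(int).min(1);print(row)
print(robot.get_obs()["wrist_force"])
E
```

```text
tool_pos: [0.5788, -0.0328, 0.0942]
wrist_force: [0.9, -0.3, 7.3]
tool_pos: [0.5791, -0.0229, 0.0929]
wrist_force: [0.5, 0.0, 7.8]
[131 130 132 132 131 120 108 108 109 108 107 104 107 105 105  79  28  16
  20  20  23  16  20  15  19  20  20  23  16  67 161 205 204 206 202 208
 206 205 208 205 205 218 223 220 224 221 224 221 224 224 223 222 223 224
 222]
[ 1.04246348 -0.57124846  7.92047436]
```

```bash

python3 -m inch '[{"linear":[0.002,0.03,0],"twist":0,"gripper":0},{"linear":[0.005,0.07,0],"twist":0,"gripper":0},{"linear":[0.008,0.1,0],"twist":0,"gripper":0},{"linear":[0.011,0.14,0],"twist":0,"gripper":0},{"linear":[0.015,0.2,0],"twist":0,"gripper":0},{"linear":[0.015,0.2,0],"twist":0,"gripper":0}]'|grep -E "pos|force"
python3 - <<'E'
from h import *
from bench import robot
t=robot.snapshot("top");row=t["image"][228,255:300].astype(int).min(1);print(row)
print(robot.get_obs()["wrist_force"],robot.get_obs()["tool_pos"])
cv2.imwrite("pics/top8.png",cv2.resize(t["image"][205:280,265:465,::-1],None,fx=4,fy=4))
E
```

```text
tool_pos: [0.5803, -0.0019, 0.0923]
wrist_force: [1.3, 1.4, 6.2]
[130 134 133 134 133 129 130 123 108 107 110 112 105 111 106  72  24  21
  17  20  19  23  21  17  23  20  21  19  19 116 190 208 208 208 207 208
 207 207 207 205 219 226 225 220 221]
[-0.16916819  1.75631042  6.60154338] [ 0.58026313 -0.0017561   0.09226811]
```

View pics/top8.png

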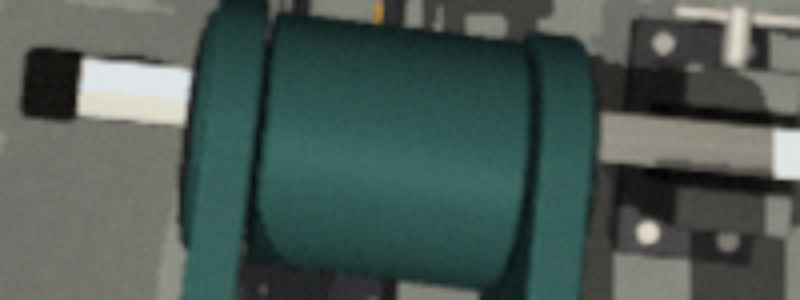

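The foot's edge is at about 270 px now, against 291.6 at the start, so the leg is about 44 mm out. Small steps from here.

```bash

python3 -m inch '[{"linear":[0.001,0.02,0],"twist":0,"gripper":0},{"linear":[0.003,0.04,0],"twist":0,"gripper":0},{"linear":[0.003,0.04,0],"twist":0,"gripper":0},{"linear":[0.003,0.04,0],"twist":0,"gripper":0}]'|grep -E "pos|force"
python3 -m inch '[{"linear":[0.001,0.01,0],"twist":0,"gripper":0},{"linear":[0.001,0.015,0],"twist":0,"gripper":0},{"linear":[0.001,0.015,0],"twist":0,"gripper":0}]'|grep -E "pos|force"
python3 - <<'E'
from h import *
from bench import robot
t=robot.snapshot("top");row=t["image"][228,255:300].astype(int).min(1);print(row)
print(robot.get_obs()["wrist_force"],robot.get_obs()["tool_pos"])
s=robot.snapshot("scene")
cv2.imwrite("pics/scene9.png",cv2.resize(s["image"][120:240,200:380,::-1],None,fx=4,fy=4))
E
```

```text
tool_pos: [0.5805, 0.0017, 0.0922]
wrist_force: [0.7, 0.7, 6.3]
tool_pos: [0.5806, 0.003, 0.0921]
wrist_force: [2.0, 0.2, 5.2]
[132 128 131 133 124 129 132 125 108 107 111 111  88  43  19  21  19  19
  19  21  16  17  21  19  21  17  38 147 207 206 206 207 208 208 207 208
 205 211 209 212 221 223 222 222 224]
[ 1.28216247 -0.01583666  6.35478697] [0.58059437 0.00299571 0.09212371]
```

View pics/scene9.png

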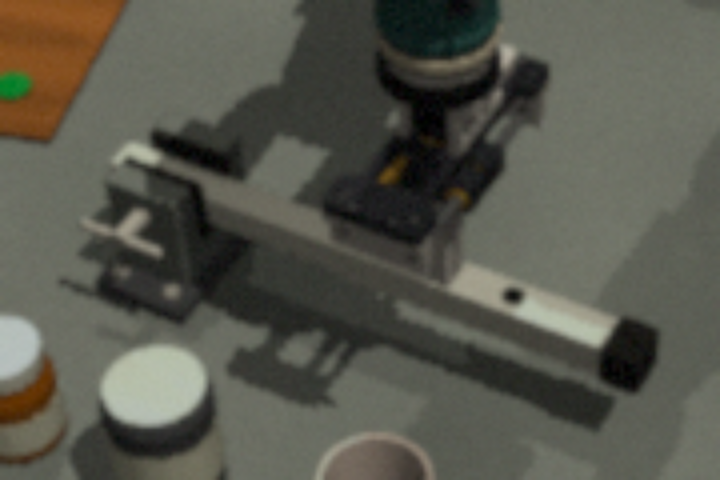

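```bash

python3 -m inch '[{"linear":[0.001,0.01,0],"twist":0,"gripper":0},{"linear":[0.001,0.01,0],"twist":0,"gripper":0},{"linear":[0.001,0.01,0],"twist":0,"gripper":0}]'|grep -E "pos|force"
python3 -m inch '[{"linear":[0.001,0.01,0],"twist":0,"gripper":0},{"linear":[0.001,0.01,0],"twist":0,"gripper":0},{"linear":[0.001,0.01,0],"twist":0,"gripper":0}]'|grep -E "pos|force"
python3 - <<'E'
from h import *
from bench import robot
t=robot.snapshot("top");row=t["image"][228,255:300].astype(int).min(1);print(row)
print(robot.get_obs()["wrist_force"],robot.get_obs()["tool_pos"])
E
```

```text
tool_pos: [0.5806, 0.004, 0.0921]
wrist_force: [0.4, -0.0, 6.6]
tool_pos: [0.5807, 0.0048, 0.0921]
wrist_force: [0.6, -0.2, 5.9]
[130 132 134 131 130 132 120 108 111 110 110  95  54  24  23  21  24  16
  19  25  19  23  20  19  25  20 146 209 207 207 207 209 209 212 209 207
 211 208 211 209 218 223 224 224 225]
[1.09818614 0.2633221  5.74325692] [0.58074572 0.00476609 0.09211445]
```

```bash

python3 -m inch '[{"linear":[0.001,0.01,0],"twist":0,"gripper":0},{"linear":[0.001,0.01,0],"twist":0,"gripper":0},{"linear":[0.001,0.01,0],"twist":0,"gripper":0}]'|grep -E "pos|force"
python3 - <<'E'
from h import *
from bench import robot
t=robot.snapshot("top");row=t["image"][228,255:300].astype(int).min(1);print(row)
print(robot.get_obs()["wrist_force"],robot.get_obs()["tool_pos"])
E
```

```text
tool_pos: [0.5808, 0.0052, 0.0921]
wrist_force: [0.7, -1.3, 5.9]
[129 130 134 132 133 132 118 108 111 112 109  88  35  20  21  21  21  19
  20  20  24  17  20  26  13  39 148 207 208 209 208 208 206 210 206 208
 206 207 207 207 222 223 223 222 223]
[ 1.02633995 -0.49523014  7.37632712] [0.58078098 0.00524268 0.09206098]
```

A resistance of about 1.3 N has appeared and the finger stopped following, which suggests the button has popped. I'll lift straight off and look.

```bash

python3 -m inch '[{"linear":[0,0,0.1],"twist":0,"gripper":0},{"linear":[0,0,0.3],"twist":0,"gripper":0},{"linear":[0,0,0.6],"twist":0,"gripper":0},{"linear":[0,0,1],"twist":0,"gripper":0},{"linear":[-1,0,1],"twist":0,"gripper":0},{"linear":[-1,0,1],"twist":0,"gripper":0},{"linear":[-1,0,1],"twist":0,"gripper":0},{"linear":[-1,0,1],"twist":0,"gripper":0}]'
python3 -m inch '[{"linear":[-1,0.3,0.3],"twist":0,"gripper":0},{"linear":[-1,0.3,0.3],"twist":0,"gripper":0},{"linear":[-1,0.3,0.3],"twist":0,"gripper":0},{"linear":[-1,0.3,0.3],"twist":0,"gripper":0}]'
python3 - <<'E'
from h import *
from bench import robot
t=robot.snapshot("top");np.savez("top10.npz",**t)
cv2.imwrite("pics/top10.png",cv2.resize(t["image"][205:280,255:455,::-1],None,fx=4,fy=4,interpolation=cv2.INTER_CUBIC))
s=robot.snapshot("scene");cv2.imwrite("pics/scene10.png",cv2.resize(s["image"][140:240,200:380,::-1],None,fx=4.4,fy=4.4,interpolation=cv2.INTER_CUBIC))
im=t["image"]
m=((im.max(2)<70)*255).astype(np.uint8);m[:222]=0;m[245:]=0;m[:,:290]=0;m[:,400:]=0
n,l,st,c=cv2.connectedComponentsWithStats(m)
for i in range(1,n):
    if 10<st[i,4]<400: print(st[i],c[i].round(1),ray(t,*c[i],.085).round(4))
print([round(dep(t,u,v)[2],4) for u in range(361,370) for v in (233,234,235)])
E
```

```text
time: 14.93
tool_pos: [0.4767, 0.0064, 0.1909]
ee_rot: [-3.138, 0.0, 1.49]
wrist_force: [0.9, -0.4, 0.2]
width: 0.0004
time: 15.27
tool_pos: [0.3786, 0.0372, 0.223]
ee_rot: [3.141, -0.001, 1.492]
wrist_force: [0.7, 0.6, -0.1]
width: 0.0005
[313 227   6   6  29] [315.9 229.4] [0.5846 0.0539 0.085 ]
[338 229   6   6  31] [340.4 231.5] [0.5815 0.0039 0.085 ]
[np.float64(0.0837), np.float64(0.0842), np.float64(0.0844), np.float64(0.0843), np.float64(0.0845), np.float64(0.085), np.float64(0.0878), np.float64(0.0832), np.float64(0.0855), np.float64(0.0873), np.float64(0.9495), np.float64(0.0876), np.float64(0.0889), np.float64(0.0891), np.float64(0.0922), np.float64(0.0908), np.float64(0.0909), np.float64(0.0906), np.float64(0.0888), np.float64(0.0898), np.float64(0.0919), np.float64(0.087), np.float64(0.0925), np.float64(0.0875), np.float64(0.0878), np.float64(0.0864), np.float64(0.0828)]
```

View pics/top10.png

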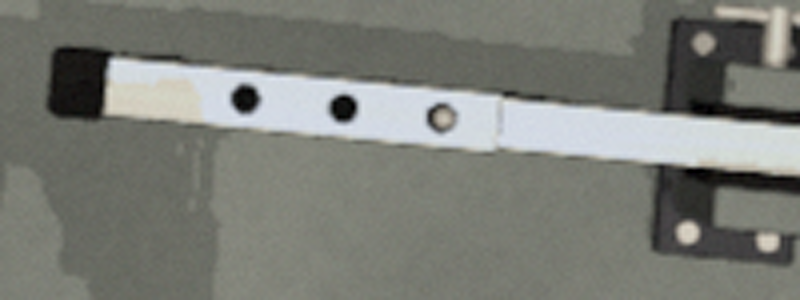

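View pics/scene10.png

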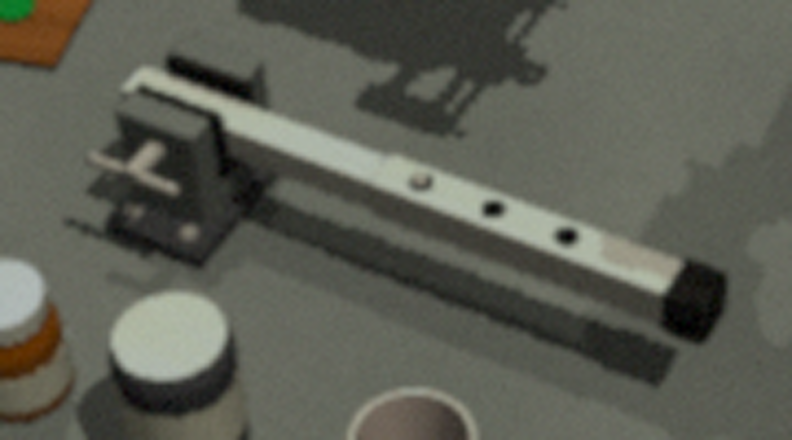

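The top and scene views show the button up in the hole nearest the clamp, at (441,117) in the top crop. The two other holes lie toward the foot, and depth puts the button tip at about 0.092 m, as at the start. The leg's middle hole has moved 50.8 mm. The arm is clear, so I'm handing in.

```bash
python3 -c "
from bench import robot
print(robot.close_job())"
```

```text
the job is handed in; nothing more can be done
None
```

The leg is drawn out by one hole, the button is up in that hole, and the job is handed in at about 15 s of robot time. No verdict was reported.

**What I did:** I pressed the button with the shut fingertips at about 14–16 N and drew the leg out 13 mm by friction. I eased off to about 6–8 N for the rest and stopped when I felt light resistance (about 1.3 N), then lifted clear.

**Last checks:**
- The hole that was nearest the foot moved 50.8 mm, within the button's 1.5 mm play.
- Both camera views show the button standing in the hole nearest the clamp. Depth puts its tip at about 0.092 m, 6–7 mm above the leg's top.
- After lifting, the wrist force was near zero and the arm was well clear of the leg.
- The tube sank about 3 mm by camera while I pressed with about 14 N. The reading peaked at 15.7 N, or about 4 mm, under the 5.5 mm limit. I did not measure how far it was pulled along, but the side force stayed under about 2.5 N.
- I kept clear of the jar, can, cup and brush. I saw nothing shifted, but did not measure their positions afterwards.

**Disagreement:** the nominal fingertip length put first contact with the button about 5 mm lower than the cameras did. The press also felt softer than expected, about 1 N per mm. I went by the measured force and the seen leg height instead.

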